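# Start the bench grinder at its guarded switch

## Robot

A 6-joint arm with a two-finger parallel gripper is mounted at the origin on the work surface. World frame = base frame: x ahead of the robot, y to its left, z up, the work surface at z = 0. Lengths are in m, angles in degrees, forces in N, time in s.
With the tool pointing down it reaches from about 0.375 to 0.9 m from the base axis. Payload 3.1 kg.
Tool frame: the origin (TCP) lies at the very end of the fingers, on their centre line; the grasp point (between the pads) lies 19 mm behind it (bot.tcp_to_grasp is the distance from the TCP to the grasp point, in m); z points along the fingers, y is the line along which they close (so a half turn about z gives the same grasp; the last joint's range is limited). The gripper opens to 87 mm and grips with 3 to 60 N. Pads are 19 mm wide; open, the fingers measure 117 mm over their backs; the gripper's body (75 mm by 190 mm) begins 51 mm behind the grasp point.
Start: joints at [-81.331, 30.224, 82.088, -0, 67.689, -10.227], TCP at [0.202, -0.591, 0.223] pointing down, gripper open.
Joint ranges: [-176.69, 176.69], [-43.24, 126.21], [12.49, 139.97], [-82, 262], [0, 151.66], [-163.58, 163.58]. Speed limits (degrees/s): [159.86, 159.86, 180, 180, 180, 180].

## Interface

Orientations are given as a 3x3 rotation matrix whose columns are the frame's x, y, z axes.
In Python, from rig import telemetry, capture, camera_info, job, bot gives the robot as it stands. The module is installed in compiled form; this text tells all that it offers.
- The arm moves only by the tool carry_out, never from a script. Its argument "deltas" is a list that holds one entry, the list of rows, each a list of 7 numbers: the shift along the tool's x, y, z scaled (see below), then the turn, a rotation vector about the tool's x, y, z scaled (see below), then the closure, from -1 (fully open) to 1 (shut). In form: [[[dx, dy, dz, ax, ay, az, claw], ...]]. A call has exactly 10 rows; each row is the pose to reach, as a shift and turn from the pose commanded when the call began, along the tool's axes at that moment, turning the shorter way round; what a row does not reach only later rows make up. The controller multiplies each number of a shift by 15 cm and each number of a turn by 360 degrees. A row lasts 1/12 s, in which the tool goes at most 41.7 mm and 7.16 degrees, less where a joint would pass 70% of its speed; a pose out of reach is approached as far as the arm can. A call with a number of a shift or a turn outside -1 to 1 is refused whole. A call with a gripper value outside its range is refused whole. The fingers move at their own pace and stop on an object; the grip force is fixed at half the most. Time passes only in rows, so rows that repeat a pose let the fingers close, or fill a call up. It gives the time, the measured TCP pose, the force, the opening and the grip force at its end, in the units of the state.
- telemetry.read_state(): the state, without advancing time (a new reading comes with each control period).
- capture(name): name is "scene" or "top"; returns the picture (400x640x3 uint8, red, green, blue); there is no depth.
- camera_info(name): a dict with "mtx" (3x3 intrinsics, pixels), "k1" (the pictures are not rectified: a ray, as slopes to the right and down, at radius r is drawn at 1 + k1 r^2 times it, then the intrinsics apply), "cam_to_world" (4x4, takes a point from camera to world coordinates). Camera axes: x right, y down, z forward; pixel columns grow to the right and rows downward; lengths in m; the calibration is good to about 2 mm. A picture is of the moment at which its call begins. camera_info takes no time and is no camera call.
- job.hand_in(): hands the job in; it is judged then, once.
The state is a dict: "time_s": time; "joint_positions": joint angles; "qvel": joint speeds; "tau": joint torques, N m; "position": TCP position; "tcp_rot": TCP orientation; "force": force on the tool from outside, world axes, zero at the start; "moment": the same for the moment, N m; "opening": opening from 0.0 (shut) to 1.0 (fully open); "grasp_force": force on a finger pad.
Only numpy, scipy, OpenCV 4.12 (cv2) and the standard library are available. Lean on these libraries where they do the work, as an engineer would, in place of code of your own. Each camera call takes 0.05 s, during which the arm holds its last target. There are 200 camera calls.

## Task

Start the bench grinder: swing the red safety flap on its yellow switch box right up out of the way, push the green start button all the way in firmly but without ramming it, and let it spring out again. Then swing the flap gently shut so that it lies over the buttons again, ready to be slapped - but do not push it down into the stop button beneath it, which would switch the grinder off. Leave the hand file, tape measure, glue bottle and battery pack lying around the grinder where they are.

Things in the scene. Friction and masses are not known exactly. Their poses are not given: they have to be found in the camera images.
- grinder: Grey bench grinder fixed to the bench, 350 mm wide (y), 240 high. Origin on the bench under the middle of the motor; x to the rear, y along the motor, z up. Yellow switch box in front (-x). Motor: front at x = -0.066, top at z = 0.197. Wheels and tool rests at y = +-0.145, rests reach forward to x = -0.122, clear eye shields up to z = 0.235; free air over the box for |y| < 0.10.
- panel (a point): Centre of the sloping top face of the yellow switch box (140 mm up the slope, 116 wide, 40 deep). Axes: x up the slope (20 degrees, rising to the rear), y along the hinge, z square out of the panel. The box sits loosely on worn rubber mounts: pressed along -z it first drops 0 to 8 mm (differs each time, about 2 N) and stays down once seated, then gives 3 mm per 10 N, springy.
- flap_hinge (a point): Middle of the flap's hinge axis, at the upper end of the panel: (0.064, 0, 0.026) in the frame of point panel. Same axes as point panel, its y is the hinge axis.
- flap_tab (a point): Centre of the finger tab at the free end of the red flap, 148 mm from the hinge axis. The flap is a plate 106 mm wide, 6 thick, reaching 130 mm from the hinge; the tab goes on to 164 mm, 40 mm wide (along the hinge), 9 thick, with free air beside and below it. Turns with the flap: x from tab to hinge, y along the hinge, z out of the flap's outer face.
- flap (a joint): Angle of the flap, rad: 0 = shut, parallel to the panel, underside just resting on the stop button; grows as its free end swings up and back, to a stop at 2.0 (just past upright). Stiff hinge, stays where it is left (the tab needs about 1 N). Pushed below 0 (to -0.06) it drives the stop button in. It starts shut or up to 0.45 ajar.
- start_button (a joint): How far the green start button is pushed in, m: 0 = out, 0.007 = fully in. Needs 3 N to begin to move and 11 N to be fully in; springs out when let go. The drop and give of the loose box come on top of this travel.
- start_top (a point): Centre of the outer face of the green start button (30 mm diameter), under the right-hand (-y) half of the flap: at (-0.030, -0.026) in the frame of point panel and 11 mm above the panel when out. Moves with the button. Axes as point panel; it is pressed along -z.
- stop_button (a joint): How far the red stop button is pushed in, m: 0 = out, 0.005 = fully in; pushed in more than 0.0025 it switches the grinder off. It takes 6 N to begin to move and about 9.5 N at 0.0025. The shut flap lies on it at 94 mm from the hinge.
- stop_top (a point): Centre of the outer face of the red stop button (26 mm diameter), beside the start button at (-0.030, +0.026) in the frame of point panel and 23 mm above the panel when out. Axes as point panel.
- file: Hand file 195 mm long, orange handle, lying loose beside the switch box on its +y side. Origin on the bench under its middle.
- tape_measure: Lime and black tape measure 80 x 45 x 66 mm standing loose beside the switch box on its -y side. Origin at its underside.
- glue_bottle: Green glue bottle, 62 mm diameter, 190 mm high, standing loose on the left, in front of the grinder. Origin at its underside.
- battery_pack: Black and lime tool battery 115 x 75 x 84 mm, standing loose on the right, in front of the grinder. Origin at its underside.

How it is judged:
By the outcome, as a careful person would: the job done as asked, in the order asked, and still so for the second after the job is handed in, with the robot touching nothing.
It also fails if it takes over 61 s, if anything falls off the work surface, if the arm or the gripper's body presses on something with over 40 N, if the wrist force passes 120 N, or if a joint passes its speed limit or range.

## Working session

There is one attempt and no reset: what is moved stays moved. The work goes in short steps, Python scripts to look and compute and a tool call to move; the robot and the scene stay as the last step left them, time stands still between calls to the robot, and variables do not carry over. Pictures are saved under pics/ and viewed, at most 10 in all, crops included, and the job is handed in when it is done.

Besides the shell and the picture viewer there is one more tool, called after "Request:" by a JSON object that holds its "name" and its "arguments". carry_out: Moves the arm, as the interface text tells. Its arguments: {"type":"object","properties":{"deltas":{"type":"array","items":{"type":"array","items":{"type":"array","items":{"type":"number"}}}}},"required":["deltas"]}

```bash
mkdir -p pics; python3 - <<'E'
from rig import telemetry, capture, camera_info, job, bot
import cv2, numpy as np
for n in("scene","top"):
    im=capture(n); cv2.imwrite(f"pics/{n}0.png",im[:,:,::-1]); c=camera_info(n); print(n,np.round(c["mtx"],1).tolist(),c["k1"],np.round(c["cam_to_world"],3).tolist())
print(telemetry.read_state())
E
```

```text
scene [[366.3, 0.0, 320.6], [0.0, 366.3, 197.1], [0.0, 0.0, 1.0]] -0.046156956172446105 [[-0.601, 0.58, -0.549, 1.15], [0.799, 0.441, -0.409, 0.397], [0.005, -0.685, -0.729, 0.863], [0.0, 0.0, 0.0, 1.0]]
top [[456.6, 0.0, 317.9], [0.0, 456.6, 207.3], [0.0, 0.0, 1.0]] 0.04186316140407601 [[0.001, -0.996, 0.09, 0.452], [-1.0, 0.0, 0.009, -0.019], [-0.009, -0.09, -0.996, 1.638], [0.0, 0.0, 0.0, 1.0]]
{'time_s': 0.1, 'joint_positions': array([-8.13290880e+01,  3.02744051e+01,  8.21489374e+01, -1.38547261e-03,
        6.76892431e+01, -1.02274357e+01]), 'qvel': array([-0.02389101, -0.2043126 , -0.21578709,  0.01402706, -0.00424856,
        0.05699193]), 'tau': array([-1.90542323e-04, -4.40986025e+01, -1.77151179e+01,  6.35068375e-02,
        5.33933763e-02, -3.92071365e-05]), 'position': array([ 0.20235027, -0.59064051,  0.22166187]), 'tcp_rot': array([[ 9.46091771e-01,  3.23898533e-01, -3.18354768e-04],
       [ 3.23898524e-01, -9.46089840e-01,  1.93915717e-03],
       [ 3.26897951e-04, -1.93773528e-03, -9.99998069e-01]]), 'force': array([ 0.03525237, -0.54523791, -0.51511776]), 'moment': array([ 0.0228616 , -0.0202415 , -0.00779089]), 'grasp_force': 0.0, 'opening': 0.9959495734459815}
```

View pics/scene0.png

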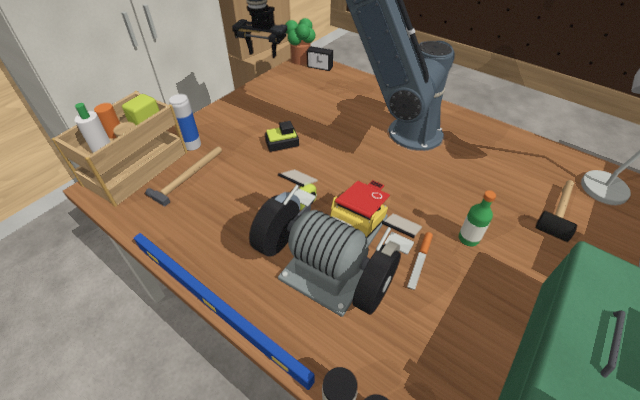

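View pics/top0.png

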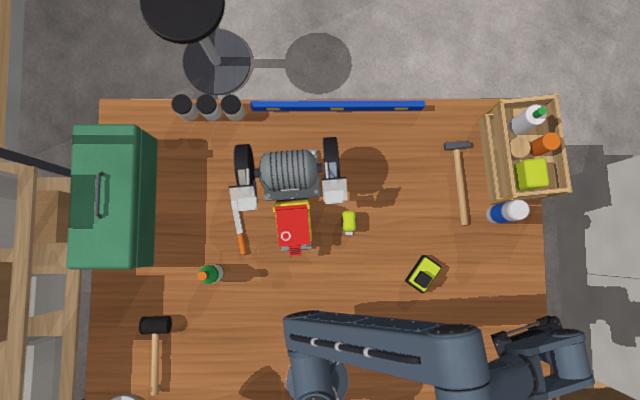

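The scene view shows the box with its red flap at about (362,197). In the top view the flap is at (293,228), its tab at (295,251), the motor at (289,175) and the rests at (243,198) and (334,190). I'll enlarge both and mask the colours.

```bash
cat > h.py <<'E'
import cv2, numpy as np
from rig import telemetry, capture, camera_info, job, bot
def ray(n,uv):
    c=camera_info(n);K=np.array(c["mtx"]);T=np.array(c["cam_to_world"])
    d=cv2.undistortPoints(np.array(uv,float).reshape(-1,1,2),K,np.array([c["k1"],0,0,0,0.]))[:,0]
    d=np.c_[d,np.ones(len(d))]@T[:3,:3].T
    return T[:3,3],d/np.linalg.norm(d,axis=1,keepdims=True)
def onz(n,uv,z):
    o,d=ray(n,uv); return o+d*((z-o[2])/d[:,2])[:,None]
def tri(a,b):
    o1,d1=ray("scene",[a]);o2,d2=ray("top",[b]);d1,d2=d1[0],d2[0]
    s=np.linalg.lstsq(np.c_[d1,-d2],o2-o1,rcond=None)[0]
    p,q=o1+s[0]*d1,o2+s[1]*d2
    return (p+q)/2,np.linalg.norm(p-q)
def proj(n,P):
    c=camera_info(n);T=np.linalg.inv(np.array(c["cam_to_world"]))
    return cv2.projectPoints(np.array(P,float).reshape(-1,1,3),cv2.Rodrigues(T[:3,:3])[0],T[:3,3],np.array(c["mtx"]),np.array([c["k1"],0,0,0,0.]))[0][:,0]
E
python3 - <<'E'
from h import *
a=cv2.imread("pics/scene0.png");b=cv2.imread("pics/top0.png")
A=cv2.resize(a[165:245,310:410],None,fx=6,fy=6,interpolation=cv2.INTER_CUBIC)
B=cv2.resize(b[180:270,245:345],None,fx=6,fy=6,interpolation=cv2.INTER_CUBIC)
cv2.imwrite("pics/sc.png",A);cv2.imwrite("pics/tc.png",B)
E
```

```text
(no output)
```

View pics/sc.png

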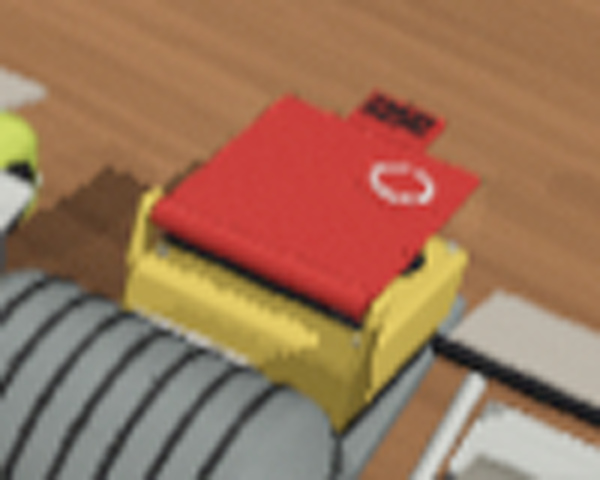

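View pics/tc.png

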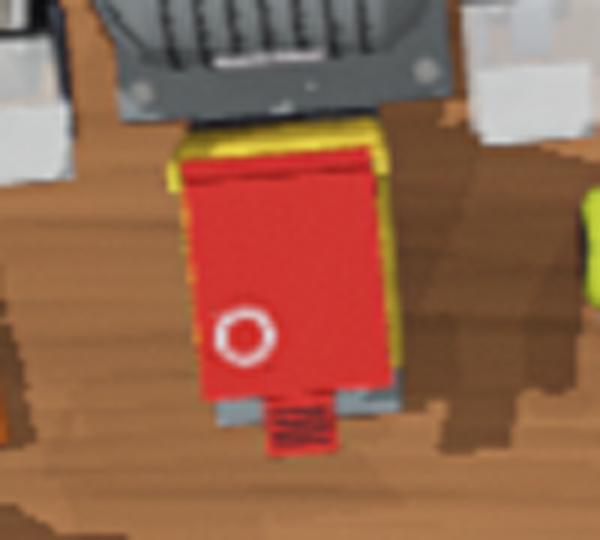

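Scene crop: flap front corners at (288,95) and (478,182), tab end at (375,92) and (445,122), hinge end at (155,213) and (368,308). Top crop: front corners at (203,400) and (392,386), tab end at (268,457) and (338,451), hinge end at (183,165) and (373,150). The flap looks somewhat ajar. I'll triangulate these points.

```bash
python3 - <<'E'
from h import *
np.set_printoptions(precision=4,suppress=True)
S=dict(fr=(288,95),fl=(478,182),tr=(375,92),tl=(445,122),hr=(155,213),hl=(368,310))
T=dict(fr=(392,386),fl=(203,400),tr=(338,451),tl=(268,457),hr=(373,150),hl=(183,165))
P={}
for k in S:
    a=(np.array(S[k])+.5)/6-.5+[310,165]; b=(np.array(T[k])+.5)/6-.5+[245,180]
    P[k],e=tri(a,b); print(k,P[k],round(e,4))
d=P['fl']-P['fr'];print("front width",np.linalg.norm(d),np.degrees(np.arctan2(-d[0],d[1])))
d=P['tl']-P['tr'];print("tab width",np.linalg.norm(d),np.degrees(np.arctan2(-d[0],d[1])))
d=P['hl']-P['hr'];print("hinge width",np.linalg.norm(d),np.degrees(np.arctan2(-d[0],d[1])))
f=(P['fl']+P['fr'])/2;h=(P['hl']+P['hr'])/2;t=(P['tl']+P['tr'])/2
for n,u in(("f-h",f-h),("t-h",t-h),("t-f",t-f)): print(n,u,np.linalg.norm(u),"elev",np.degrees(np.arctan2(u[2],np.hypot(*u[:2]))),"az",np.degrees(np.arctan2(u[1],u[0])))
# yellow box lower corners / motor base for yaw; red mask edges in top
b=cv2.imread("pics/top0.png");hsv=cv2.cvtColor(b,cv2.COLOR_BGR2HSV)
m=((hsv[...,0]<8)|(hsv[...,0]>172))&(hsv[...,1]>150)&(hsv[...,2]>110)
m[:, :260]=0;m[:,330:]=0;m[:190]=0;m[262:]=0
ys,xs=np.nonzero(m)
for r in range(208,256,4):
    x=xs[ys==r]; print(r,x.min() if len(x) else None,x.max() if len(x) else None,end="; ")
E
```

```text
fr [0.4664 0.022  0.114 ] 0.0017
fl [0.4592 0.1259 0.1122] 0.0007
tr [0.4307 0.0517 0.1058] 0.0005
tl [0.4276 0.0903 0.1056] 0.0003
hr [0.5948 0.0319 0.146 ] 0.0018
hl [0.5862 0.1365 0.1462] 0.0033
front width 0.10420592455358205 3.9592170309222254
tab width 0.03874594510717824 4.678850233430054
hinge width 0.1050174785495184 4.665806238876079
f-h [-0.1277 -0.0103 -0.033 ] 0.13228813650391258 elev -14.454161581748178 az -175.41014706704303
t-h [-0.1613 -0.0132 -0.0403] 0.1668336512799181 elev -13.994263526879823 az -175.30630792782034
t-f [-0.0336 -0.003  -0.0073] 0.034567074506412845 elev -12.233572149578524 az -174.91254979889885
208 275 306; 212 276 307; 216 277 307; 220 277 307; 224 277 307; 228 277 308; 232 277 308; 236 279 308; 240 278 309; 244 278 308; 248 290 299; 252 289 300;
```

```bash
python3 - <<'E'
from h import *
np.set_printoptions(precision=3,suppress=True)
print({k:getattr(bot,k) for k in dir(bot) if not k.startswith('_')})
print("bottle top",onz("top",[(203,275)],.19),"rests",onz("top",[(243,209),(334,202)],.11),"base plate corners",onz("top",[(265,200),(319,196)],.01))
print("tape top",onz("top",[(348,221)],.066),"file", onz("top",[(238,225)],.01),"batt",onz("top",[(424,273)],.084))
R=telemetry.read_state()["tcp_rot"];p=telemetry.read_state()["position"]
for w in ([.45,-.30,.26],[.442,.072,.23],[.442,.072,.09]): print(w,(np.array(w)-p)@R/.15)
E
```

```text
{'PlanningError': <class 'rig.PlanningError'>, 'tcp_to_grasp': 0.0187}
bottle top [[0.369 0.355 0.19 ]] rests [[ 0.584  0.247  0.11 ]
 [ 0.607 -0.059  0.11 ]] base plate corners [[ 0.625  0.186  0.01 ]
 [ 0.639 -0.008  0.01 ]]
tape top [[ 0.546 -0.109  0.066]] file [[0.535 0.281 0.01 ]] batt [[ 0.37  -0.361  0.084]]
[0.45, -0.3, 0.26] [ 2.19  -1.299 -0.252]
[0.442, 0.072, 0.23] [ 2.942 -3.662 -0.048]
[0.442, 0.072, 0.09] [ 2.942 -3.66   0.886]
```

Request:
{"name": "carry_out", "arguments": {"deltas": [[[0.1, -0.08, -0.02, 0, 0, 0, -1], [0.2, -0.16, -0.04, 0, 0, 0, -1], [0.3, -0.24, -0.06, 0, 0, 0, -1], [0.4, -0.32, -0.08, 0, 0, 0, -1], [0.5, -0.4, -0.1, 0, 0, 0, -1], [0.6, -0.48, -0.12, 0, 0, 0, -1], [0.7, -0.56, -0.14, 0, 0, 0, -1], [0.8, -0.64, -0.16, 0, 0, 0, -1], [0.9, -0.72, -0.18, 0, 0, 0, -1], [1, -0.8, -0.2, 0, 0, 0, -1]]]}}

```text
time_s: 0.93
position: [0.3064, -0.4273, 0.253]
tcp_rot: [[0.946, 0.324, 0.0], [0.324, -0.946, -0.0], [0.0, 0.0, -1.0]]
force: [-0.4, 0.1, 0.3]
opening: 1.001
grasp_force: 0.0
```

Request:
{"name": "carry_out", "arguments": {"deltas": [[[0.08, -0.1, 0, 0, 0, 0, -1], [0.16, -0.2, 0, 0, 0, 0, -1], [0.24, -0.3, 0, 0, 0, 0, -1], [0.32, -0.4, 0, 0, 0, 0, -1], [0.4, -0.5, 0, 0, 0, 0, -1], [0.48, -0.6, 0, 0, 0, 0, -1], [0.56, -0.7, 0, 0, 0, 0, -1], [0.64, -0.8, 0, 0, 0, 0, -1], [0.72, -0.9, 0, 0, 0, 0, -1], [0.8, -1, 0, 0, 0, 0, -1]]]}}

```text
time_s: 1.77
position: [0.3707, -0.2465, 0.2528]
tcp_rot: [[0.946, 0.324, 0.0], [0.324, -0.946, -0.0], [0.0, 0.0, -1.0]]
force: [0.1, 0.1, 0.3]
opening: 1.002
grasp_force: 0.0
```

Request:
{"name": "carry_out", "arguments": {"deltas": [[[0.08, -0.1, 0, 0, 0, 0, -1], [0.16, -0.2, 0, 0, 0, 0, -1], [0.24, -0.3, 0, 0, 0, 0, -1], [0.32, -0.4, 0, 0, 0, 0, -1], [0.4, -0.5, 0, 0, 0, 0, -1], [0.48, -0.6, 0, 0, 0, 0, -1], [0.56, -0.7, 0, 0, 0, 0, -1], [0.64, -0.8, 0, 0, 0, 0, -1], [0.68, -0.9, 0, 0, 0, 0, -1], [0.7, -1, 0, 0, 0, 0, -1]]]}}

```text
time_s: 2.6
position: [0.4216, -0.0707, 0.2529]
tcp_rot: [[0.946, 0.325, 0.001], [0.325, -0.946, -0.0], [0.001, 0.001, -1.0]]
force: [0.5, -0.9, -0.3]
opening: 1.001
grasp_force: 0.0
```

Request:
{"name": "carry_out", "arguments": {"deltas": [[[0.04, -0.1, 0.02, 0, 0, 0.01, -1], [0.09, -0.2, 0.04, 0, 0, 0.02, -1], [0.14, -0.28, 0.06, 0, 0, 0.03, -1], [0.18, -0.36, 0.08, 0, 0, 0.04, -1], [0.22, -0.46, 0.1, 0, 0, 0.04, -1], [0.26, -0.56, 0.12, 0, 0, 0.04, -1], [0.32, -0.64, 0.15, 0, 0, 0.04, -1], [0.36, -0.74, 0.15, 0, 0, 0.04, -1], [0.4, -0.8, 0.15, 0, 0, 0.04, -1], [0.44, -0.86, 0.15, 0, 0, 0.04, -1]]]}}

```text
time_s: 3.43
position: [0.4412, 0.0725, 0.2302]
tcp_rot: [[0.997, 0.08, 0.0], [0.08, -0.997, -0.0], [0.0, 0.0, -1.0]]
force: [1.0, -0.4, -0.1]
opening: 1.0
grasp_force: 0.0
```

Request:
{"name": "carry_out", "arguments": {"deltas": [[[0, 0, 0.1, 0, 0, 0, -1], [0, 0, 0.2, 0, 0, 0, -1], [0, 0, 0.3, 0, 0, 0, -1], [0, 0, 0.4, 0, 0, 0, -1], [0, 0, 0.5, 0, 0, 0, -1], [0, 0, 0.6, 0, 0, 0, -1], [0, 0, 0.7, 0, 0, 0, -1], [0, 0, 0.8, 0, 0, 0, -1], [0, 0, 0.9, 0, 0, 0, -1], [0, 0, 0.93, 0, 0, 0, -1]]]}}

```text
time_s: 4.27
position: [0.4409, 0.0715, 0.0892]
tcp_rot: [[0.997, 0.079, -0.003], [0.079, -0.997, 0.0], [-0.003, -0.0, -1.0]]
force: [0.1, 0.2, -0.5]
opening: 0.997
grasp_force: 0.0
```

```bash
python3 - <<'E'
from h import *
a=capture("scene")[...,::-1];b=capture("top")[...,::-1]
A=cv2.resize(a[130:230,310:410],None,fx=4,fy=4,interpolation=cv2.INTER_CUBIC)
B=cv2.resize(b[180:280,245:345],None,fx=4,fy=4,interpolation=cv2.INTER_CUBIC)
cv2.imwrite("pics/c1.png",np.hstack([A,B]))
E
```

```text
(no output)
```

View pics/c1.png

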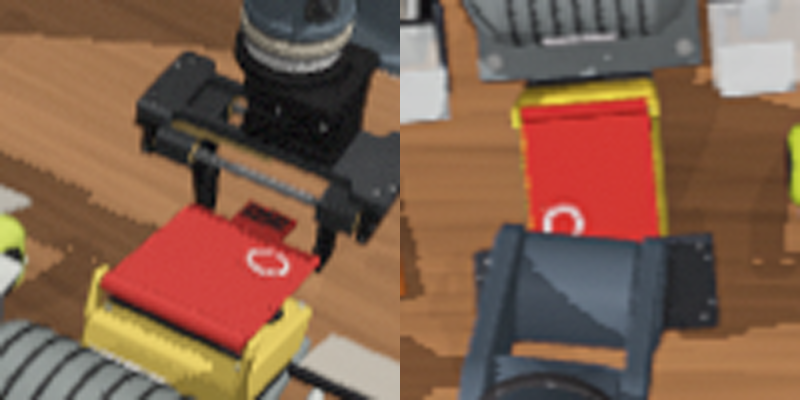

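The fingers, at crop (205,185) and (325,240), straddle the tab at (265,218). The flap hasn't moved. Next I close the gripper.

Request:
{"name": "carry_out", "arguments": {"deltas": [[[0, 0, 0, 0, 0, 0, 1], [0, 0, 0, 0, 0, 0, 1], [0, 0, 0, 0, 0, 0, 1], [0, 0, 0, 0, 0, 0, 1], [0, 0, 0, 0, 0, 0, 1], [0, 0, 0, 0, 0, 0, 1], [0, 0, 0, 0, 0, 0, 1], [0, 0, 0, 0, 0, 0, 1], [0, 0, 0, 0, 0, 0, 1], [0, 0, 0, 0, 0, 0, 1]]]}}

```text
time_s: 5.2
position: [0.4416, 0.0717, 0.0905]
tcp_rot: [[0.997, 0.077, -0.0], [0.077, -0.997, 0.001], [-0.0, -0.001, -1.0]]
force: [0.1, 4.5, 0.5]
opening: 0.455
grasp_force: 30.0
```

```bash
python3 - <<'E'
from h import *
# arc waypoints: tool-axis shifts (x fwd,z down), hinge (0.589,.142), grip pt start (0.4415,0.104)
h=np.array([.589,.142]);g=np.array([.4415,.1035]);v=g-h;r=np.hypot(*v);e0=np.arctan2(v[1],-v[0]);print(r,np.degrees(e0))
prev=0
for k in range(0,108,6):
    e=e0+np.radians(k); q=h+r*np.array([-np.cos(e),np.sin(e)]); print(k,np.round([(q-g)[0]/.15,-(q-g)[1]/.15],3))
E
```

```text
0.15244179216999512 -14.628780126226445
0 [ 0. -0.]
6 [-0.021 -0.104]
12 [-0.032 -0.21 ]
18 [-0.031 -0.316]
24 [-0.019 -0.422]
30 [ 0.003 -0.526]
36 [ 0.037 -0.627]
42 [ 0.081 -0.724]
48 [ 0.135 -0.816]
54 [ 0.198 -0.901]
60 [ 0.269 -0.98 ]
66 [ 0.349 -1.051]
72 [ 0.435 -1.113]
78 [ 0.528 -1.165]
84 [ 0.625 -1.208]
90 [ 0.727 -1.24 ]
96 [ 0.831 -1.261]
102 [ 0.937 -1.272]
```

Request:
{"name": "carry_out", "arguments": {"deltas": [[[-0.01, -0.0, -0.05, 0, 0, 0, 1], [-0.02, 0, -0.105, 0, 0, 0, 1], [-0.028, 0, -0.16, 0, 0, 0, 1], [-0.032, 0, -0.21, 0, 0, 0, 1], [-0.032, 0, -0.264, 0, 0, 0, 1], [-0.03, 0, -0.316, 0, 0, 0, 1], [-0.026, 0, -0.37, 0, 0, 0, 1], [-0.019, 0, -0.422, 0, 0, 0, 1], [-0.01, 0, -0.474, 0, 0, 0, 1], [0.003, 0, -0.526, 0, 0, 0, 1]]]}}

```text
time_s: 6.03
position: [0.4396, 0.0714, 0.1696]
tcp_rot: [[0.997, 0.078, -0.006], [0.078, -0.997, 0.001], [-0.006, -0.001, -1.0]]
force: [-3.2, 3.5, -2.0]
opening: 0.452
grasp_force: 30.0
```

Request:
{"name": "carry_out", "arguments": {"deltas": [[[0.016, 0, -0.051, 0, 0, 0, 1], [0.034, 0, -0.101, 0, 0, 0, 1], [0.055, 0, -0.15, 0, 0, 0, 1], [0.078, 0, -0.198, 0, 0, 0, 1], [0.104, 0, -0.245, 0, 0, 0, 1], [0.132, 0, -0.29, 0, 0, 0, 1], [0.162, 0, -0.333, 0, 0, 0, 1], [0.195, 0, -0.375, 0, 0, 0, 1], [0.23, 0, -0.416, 0, 0, 0, 1], [0.266, 0, -0.454, 0, 0, 0, 1]]]}}

```text
time_s: 6.87
position: [0.4789, 0.0746, 0.2376]
tcp_rot: [[0.997, 0.079, -0.007], [0.079, -0.997, 0.001], [-0.007, -0.001, -1.0]]
force: [-4.8, 3.3, -0.6]
opening: 0.455
grasp_force: 32.3
```

```bash
python3 - <<'E'
from h import *
a=capture("scene")[...,::-1];cv2.imwrite("pics/c2.png",cv2.resize(a[90:240,270:420],None,fx=4,fy=4,interpolation=cv2.INTER_CUBIC))
E
```

```text
(no output)
```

View pics/c2.png

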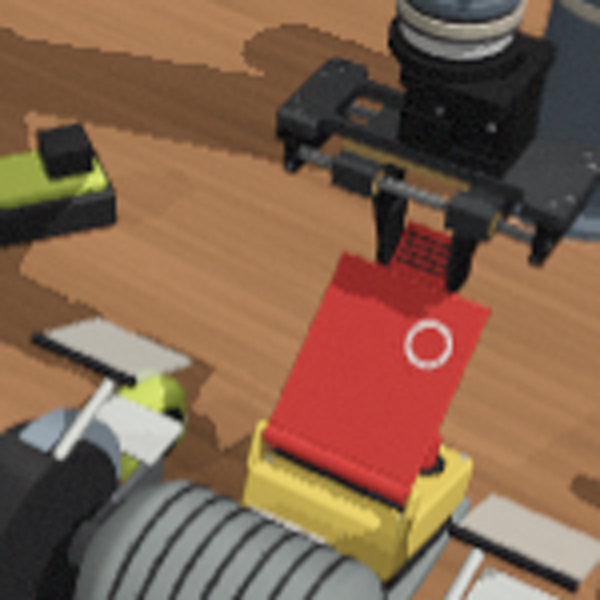

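The flap is up about 60° and the tab is held between the fingers at crop (425,250). I carry on along the arc.

Request:
{"name": "carry_out", "arguments": {"deltas": [[[0.039, 0, -0.037, 0, 0, 0, 1], [0.08, 0, -0.071, 0, 0, 0, 1], [0.122, 0, -0.103, 0, 0, 0, 1], [0.166, 0, -0.133, 0, 0, 0, 1], [0.212, 0, -0.16, 0, 0, 0, 1], [0.259, 0, -0.185, 0, 0, 0, 1], [0.307, 0, -0.208, 0, 0, 0, 1], [0.356, 0, -0.228, 0, 0, 0, 1], [0.407, 0, -0.245, 0, 0, 0, 1], [0.458, 0, -0.26, 0, 0, 0, 1]]]}}

```text
time_s: 7.75
position: [0.5479, 0.0798, 0.2764]
tcp_rot: [[0.997, 0.079, -0.007], [0.079, -0.997, 0.0], [-0.007, -0.001, -1.0]]
force: [-4.4, 2.3, -1.3]
opening: 0.449
grasp_force: 35.4
```

Request:
{"name": "carry_out", "arguments": {"deltas": [[[0.035, 0, -0.009, 0, 0, 0, 1], [0.069, 0, -0.015, 0, 0, 0, 1], [0.104, 0, -0.021, 0, 0, 0, 1], [0.14, 0, -0.027, 0, 0, 0, 1], [0.175, 0, -0.03, 0, 0, 0, 1], [0.21, 0, -0.032, 0, 0, 0, 1], [0.24, 0, -0.033, 0, 0, 0, 1], [0.26, 0, -0.033, 0, 0, 0, 1], [0.265, 0, -0.033, 0, 0, 0, 1], [0.265, 0, -0.033, 0, 0, 0, 1]]]}}

```text
time_s: 8.58
position: [0.5871, 0.0817, 0.2803]
tcp_rot: [[0.997, 0.078, -0.009], [0.078, -0.997, -0.002], [-0.009, 0.001, -1.0]]
force: [-8.7, 0.1, 0.1]
opening: 0.026
grasp_force: 4.3
```

```bash
python3 - <<'E'
from h import *
a=capture("scene")[...,::-1];b=capture("top")[...,::-1]
A=cv2.resize(a[90:240,290:390],None,fx=4,fy=4,interpolation=cv2.INTER_CUBIC)
B=cv2.resize(b[130:280,245:345],None,fx=4,fy=4,interpolation=cv2.INTER_CUBIC)
cv2.imwrite("pics/c3.png",np.hstack([A,B]))
print(telemetry.read_state())
E
```

```text
{'time_s': 8.6833, 'joint_positions': array([-2.79681566, 24.48569143, 82.48967884, -0.15574772, 73.51817688,
       82.75484683]), 'qvel': array([-0.13202206, -0.01249491, -0.00757389,  0.0458549 , -0.04208339,
       -0.01579715]), 'tau': array([-6.40124828e-01, -4.10429406e+01, -2.38611656e+01,  1.96307120e-01,
       -2.65781231e+00,  1.35324779e-02]), 'position': array([0.58707975, 0.08165492, 0.28037881]), 'tcp_rot': array([[ 0.99688795,  0.07834674, -0.00872981],
       [ 0.07833054, -0.99692505, -0.00218325],
       [-0.00887402,  0.00149264, -0.99995951]]), 'force': array([-8.12033277, -0.12151779, -0.64807473]), 'moment': array([-0.00196476,  1.61853209,  0.03620528]), 'grasp_force': 4.291883111000061, 'opening': 0.008930390120481217}
```

View pics/c3.png

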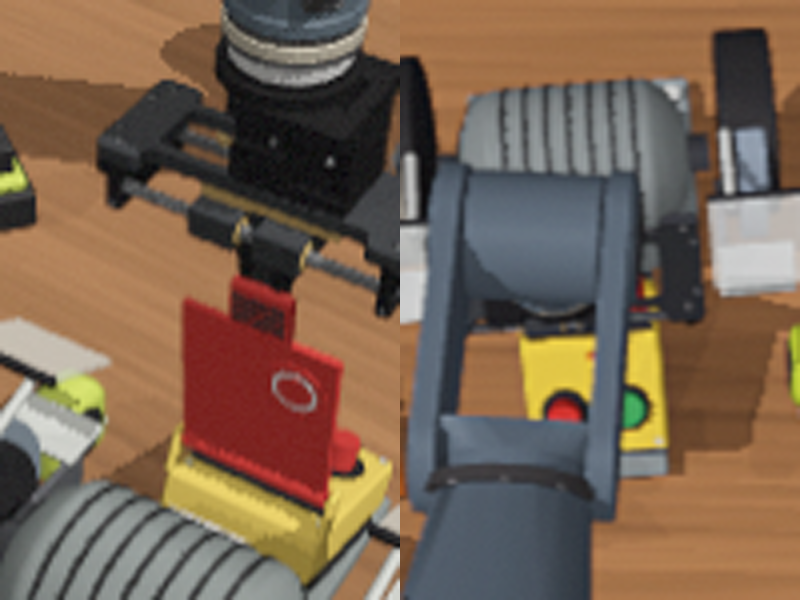

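The flap is upright, with its tab at crop (262,305). The closed fingers slipped off and now rest on its front face. The green button shows at (632,408) in the top part and the red at (565,408). I'll back off and measure the buttons.

Request:
{"name": "carry_out", "arguments": {"deltas": [[[-0.05, 0, 0, 0, 0, 0, 1], [-0.1, 0, 0, 0, 0, 0, 1], [-0.15, 0, 0, 0, 0, 0, 1], [-0.25, 0, 0, 0, 0, 0, 1], [-0.35, 0, 0, 0, 0, 0, 1], [-0.45, 0, 0, 0, 0, 0, 1], [-0.55, 0, 0, 0, 0, 0, 1], [-0.65, 0, 0, 0, 0, 0, 1], [-0.75, 0, 0, 0, 0, 0, 1], [-0.8, 0, 0, 0, 0, 0, 1]]]}}

```text
time_s: 9.52
position: [0.47, 0.0727, 0.2824]
tcp_rot: [[0.997, 0.078, 0.003], [0.078, -0.997, -0.001], [0.003, 0.001, -1.0]]
force: [-0.8, -0.2, -0.3]
opening: 0.006
grasp_force: 0.0
```

```bash
cat > g.py <<'E'
from h import *
np.set_printoptions(precision=4,suppress=True)
yaw,s=np.radians(4.6),np.radians(20)
R=np.c_[[np.cos(s)*np.cos(yaw),np.cos(s)*np.sin(yaw),np.sin(s)],[-np.sin(yaw),np.cos(yaw),0],[-np.sin(s)*np.cos(yaw),-np.sin(s)*np.sin(yaw),np.cos(s)]]
H=np.array([.589,.084,.142]);P=H-R@[.064,0,.026]
ST=P+R@[-.03,-.026,.011];SP=P+R@[-.03,.026,.023]
E
python3 - <<'E'
from g import *
print("P",P,"start",ST,"stop",SP)
a=capture("scene");b=capture("top")
for n,im in(("scene",a),("top",b)):
    c=cv2.cvtColor(im,cv2.COLOR_RGB2HSV)
    for nm,m,q in(("green",(c[...,0]>45)&(c[...,0]<85)&(c[...,1]>120)&(c[...,2]>60),ST),("red",((c[...,0]<8)|(c[...,0]>172))&(c[...,1]>140)&(c[...,2]>70),SP)):
        k,l,stt,cen=cv2.connectedComponentsWithStats(m.astype(np.uint8))
        u=proj(n,q)[0]
        print(n,nm,"pred",u,[(cen[i].round(2).tolist(),stt[i].tolist()) for i in range(1,k) if stt[i,4]>6 and np.hypot(*(cen[i]-u))<40])
cv2.imwrite("pics/c4.png",np.hstack([cv2.resize(a[110:230,300:400],None,fx=4,fy=4),cv2.resize(b[160:280,245:345],None,fx=4,fy=4)])[...,::-1])
E
```

```text
P [0.5379 0.0799 0.0957] start [0.5082 0.0514 0.0958] stop [0.4999 0.1029 0.107 ]
scene green pred [357.4757 197.3141] []
scene red pred [374.7747 200.9478] [([355.03, 188.51], [336, 158, 44, 59, 1539]), ([363.17, 187.37], [359, 185, 9, 6, 35])]
top green pred [301.1603 231.6853] []
top red pred [285.6303 234.0267] [([288.43, 202.97], [270, 196, 37, 14, 366])]
```

View pics/c4.png

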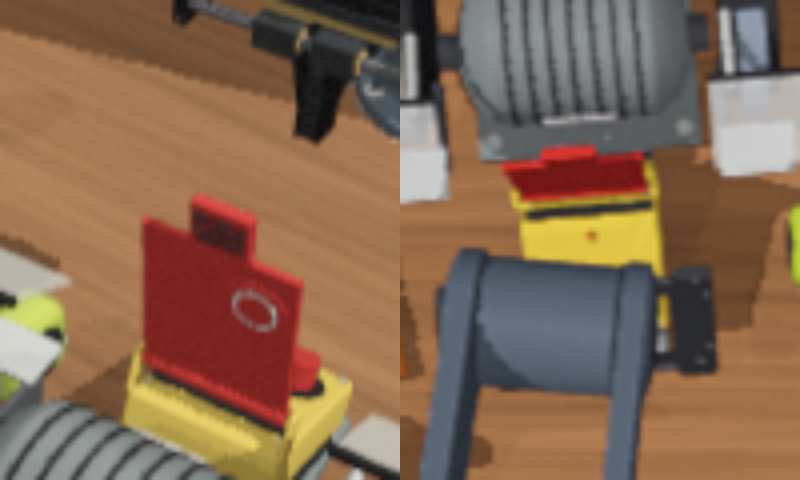

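```bash
python3 - <<'E'
from g import *
im=cv2.imread("pics/c3.png")[:,400:];c=cv2.cvtColor(im,cv2.COLOR_BGR2HSV)
for nm,m in(("green",(c[...,0]>45)&(c[...,0]<85)&(c[...,1]>100)&(c[...,2]>50)),("red",((c[...,0]<8)|(c[...,0]>172))&(c[...,1]>140)&(c[...,2]>70))):
    k,l,st,cen=cv2.connectedComponentsWithStats(m.astype(np.uint8))
    for i in range(1,k):
        if st[i,4]>150:
            cn,r=cv2.minEnclosingCircle(np.argwhere(l==i)[:,::-1].astype(np.float32))
            px=(np.array(cn)+.5)/4-.5+[245,130]; print(nm,st[i],cen[i],cn,r,px,onz("top",[px],ST[2] if nm=="green" else SP[2]))
n=R@[0,0,-1]
s=telemetry.read_state();print(s["position"],s["tcp_rot"][:,2],s["force"],"approach dir",n)
pre=ST-.04*n; print("pre",pre,(pre-s["position"])@s["tcp_rot"]/.15)
E
```

```text
green [222 390  25  38 729] [232.5898 408.93  ] (227.58055114746094, 408.5562438964844) 18.62350845336914 [301.5201 231.7641] [[0.5079 0.0502 0.0958]]
red [147 398  36  23 613] [164.0832 409.8238] (164.5, 413.5) 17.846668243408203 [285.75 233.  ] [[0.5033 0.1025 0.107 ]]
[0.4705 0.0729 0.2823] [ 0.0025 -0.0006 -1.    ] [0.9107 1.4262 0.4492] approach dir [ 0.3409  0.0274 -0.9397]
pre [0.4945 0.0503 0.1333] [0.1455 0.1617 0.9935]
```

Request:
{"name": "carry_out", "arguments": {"deltas": [[[0.015, 0.016, 0.1, 0, 0.0055, 0, 1], [0.03, 0.032, 0.2, 0, 0.011, 0, 1], [0.045, 0.048, 0.3, 0, 0.0165, 0, 1], [0.06, 0.064, 0.4, 0, 0.022, 0, 1], [0.075, 0.08, 0.5, 0, 0.0275, 0, 1], [0.09, 0.096, 0.6, 0, 0.033, 0, 1], [0.105, 0.112, 0.7, 0, 0.0385, 0, 1], [0.12, 0.13, 0.8, 0, 0.044, 0, 1], [0.135, 0.145, 0.9, 0, 0.05, 0, 1], [0.145, 0.162, 0.97, 0, 0.0556, 0, 1]]]}}

```text
time_s: 10.45
position: [0.4962, 0.0498, 0.1355]
tcp_rot: [[0.935, 0.078, 0.345], [0.074, -0.997, 0.025], [0.346, 0.002, -0.938]]
force: [1.1, 0.9, -0.4]
opening: 0.007
grasp_force: 0.0
```

Request:
{"name": "carry_out", "arguments": {"deltas": [[[0, 0, 0.02, 0, 0, 0, 1], [0, 0, 0.04, 0, 0, 0, 1], [0, 0, 0.06, 0, 0, 0, 1], [0, 0, 0.09, 0, 0, 0, 1], [0, 0, 0.12, 0, 0, 0, 1], [0, 0, 0.15, 0, 0, 0, 1], [0, 0, 0.18, 0, 0, 0, 1], [0, 0, 0.2, 0, 0, 0, 1], [0, 0, 0.2, 0, 0, 0, 1], [0, 0, 0.2, 0, 0, 0, 1]]]}}

```text
time_s: 11.28
position: [0.5043, 0.0516, 0.1076]
tcp_rot: [[0.937, 0.078, 0.341], [0.074, -0.997, 0.027], [0.342, -0.0, -0.94]]
force: [-0.1, 0.9, 0.1]
opening: 0.009
grasp_force: 0.0
```

```bash
python3 - <<'E'
from g import *
s=telemetry.read_state();print("panel-frame TCP",(s["position"]-P)@R*1000,"force",s["force"]@R,s["tcp_rot"].T@R)
E
```

```text
panel-frame TCP [-29.5319 -25.5485  23.4053] force [-0.0322  0.9437  0.0696] [[ 1.     -0.0017 -0.0002]
 [-0.0017 -1.      0.0004]
 [-0.0002 -0.0004 -1.    ]]
```

Request:
{"name": "carry_out", "arguments": {"deltas": [[[0, 0, 0.008, 0, 0, 0, 1], [0, 0, 0.016, 0, 0, 0, 1], [0, 0, 0.024, 0, 0, 0, 1], [0, 0, 0.032, 0, 0, 0, 1], [0, 0, 0.04, 0, 0, 0, 1], [0, 0, 0.048, 0, 0, 0, 1], [0, 0, 0.056, 0, 0, 0, 1], [0, 0, 0.064, 0, 0, 0, 1], [0, 0, 0.072, 0, 0, 0, 1], [0, 0, 0.08, 0, 0, 0, 1]]]}}

```text
time_s: 12.12
position: [0.5085, 0.0518, 0.0965]
tcp_rot: [[0.937, 0.078, 0.341], [0.074, -0.997, 0.027], [0.342, 0.0, -0.94]]
force: [-1.8, -0.9, 5.2]
opening: 0.007
grasp_force: 2.9
```

Request:
{"name": "carry_out", "arguments": {"deltas": [[[0, 0, 0.004, 0, 0, 0, 1], [0, 0, 0.008, 0, 0, 0, 1], [0, 0, 0.012, 0, 0, 0, 1], [0, 0, 0.016, 0, 0, 0, 1], [0, 0, 0.02, 0, 0, 0, 1], [0, 0, 0.024, 0, 0, 0, 1], [0, 0, 0.028, 0, 0, 0, 1], [0, 0, 0.032, 0, 0, 0, 1], [0, 0, 0.032, 0, 0, 0, 1], [0, 0, 0.032, 0, 0, 0, 1]]]}}

```text
time_s: 12.95
position: [0.51, 0.0519, 0.0924]
tcp_rot: [[0.937, 0.078, 0.342], [0.074, -0.997, 0.027], [0.343, 0.0, -0.939]]
force: [-3.8, -0.6, 8.7]
opening: 0.005
grasp_force: 4.7
```

Request:
{"name": "carry_out", "arguments": {"deltas": [[[0, 0, 0.003, 0, 0, 0, 1], [0, 0, 0.006, 0, 0, 0, 1], [0, 0, 0.009, 0, 0, 0, 1], [0, 0, 0.012, 0, 0, 0, 1], [0, 0, 0.015, 0, 0, 0, 1], [0, 0, 0.018, 0, 0, 0, 1], [0, 0, 0.02, 0, 0, 0, 1], [0, 0, 0.02, 0, 0, 0, 1], [0, 0, 0.02, 0, 0, 0, 1], [0, 0, 0.02, 0, 0, 0, 1]]]}}

```text
time_s: 13.78
position: [0.5109, 0.0519, 0.09]
tcp_rot: [[0.936, 0.078, 0.342], [0.074, -0.997, 0.026], [0.343, 0.0, -0.939]]
force: [-5.5, -1.9, 12.0]
opening: 0.003
grasp_force: 6.9
```

```bash
python3 - <<'E'
from g import *
s=telemetry.read_state();print("panel-frame TCP",(s["position"]-P)@R*1000,"force",s["force"]@R)
E
```

```text
panel-frame TCP [-29.4013 -25.737    4.6127] force [-1.2125 -1.4225 13.2301]
```

Request:
{"name": "carry_out", "arguments": {"deltas": [[[0, 0, 0.002, 0, 0, 0, 1], [0, 0, 0.004, 0, 0, 0, 1], [0, 0, 0.006, 0, 0, 0, 1], [0, 0, 0.008, 0, 0, 0, 1], [0, 0, 0.01, 0, 0, 0, 1], [0, 0, 0.012, 0, 0, 0, 1], [0, 0, 0.012, 0, 0, 0, 1], [0, 0, 0.012, 0, 0, 0, 1], [0, 0, 0.012, 0, 0, 0, 1], [0, 0, 0.012, 0, 0, 0, 1]]]}}

```text
time_s: 14.62
position: [0.5113, 0.0519, 0.0886]
tcp_rot: [[0.936, 0.078, 0.343], [0.074, -0.997, 0.026], [0.344, 0.001, -0.939]]
force: [-6.5, -2.3, 16.3]
opening: 0.007
grasp_force: 9.1
```

```bash
python3 - <<'E'
from g import *
s=telemetry.read_state();print("panel-frame TCP",(s["position"]-P)@R*1000,"force",s["force"]@R)
E
```

```text
panel-frame TCP [-29.4553 -25.7635   3.2047] force [-0.6533 -1.75   17.5591]
```

Request:
{"name": "carry_out", "arguments": {"deltas": [[[0, 0, -0.015, 0, 0, 0, 1], [0, 0, -0.03, 0, 0, 0, 1], [0, 0, -0.05, 0, 0, 0, 1], [0, 0, -0.08, 0, 0, 0, 1], [0, 0, -0.12, 0, 0, 0, 1], [0, 0, -0.2, 0, 0, 0, 1], [0, 0, -0.3, 0, 0, 0, 1], [0, 0, -0.4, 0, 0, 0, 1], [0, 0, -0.5, 0, 0, 0, 1], [0, 0, -0.6, 0, 0, 0, 1]]]}}

```text
time_s: 15.45
position: [0.4806, 0.0497, 0.1723]
tcp_rot: [[0.937, 0.078, 0.34], [0.074, -0.997, 0.027], [0.341, -0.0, -0.94]]
force: [0.0, -0.1, 0.2]
opening: 0.007
grasp_force: 0.0
```

```bash
python3 - <<'E'
from g import *
for a,b in(((348,158.6),(293.7,196.9)),((364.1,163.6),(280.7,197.4))): print(tri(a,b))
im=cv2.imread("pics/c4.png");c=cv2.cvtColor(im,cv2.COLOR_BGR2HSV)
m=(((c[...,0]<8)|(c[...,0]>172))&(c[...,1]>140)&(c[...,2]>70)).astype(np.uint8)
for nm,x0,of in(("scene",0,(300,110)),("top",400,(245,160))):
    cs=max(cv2.findContours(m[:,x0:x0+400].copy(),cv2.RETR_EXTERNAL,cv2.CHAIN_APPROX_NONE)[0],key=cv2.contourArea)
    print(nm,((cv2.approxPolyDP(cs,5,True)[:,0]+.5)/4-.5+of).tolist())
# what flap at 2.0 would look like: tab end corners (outer/inner face) and plate corners
def fl(a,H=H):
    y=R[:,1];x=np.cos(a)*-R[:,0]+np.sin(a)*R[:,2];n=np.cross(y,x)*1;n=n if n@R[:,2]*np.cos(a)+n@R[:,0]*np.sin(a)>0 else -n
    return [H+r*x+w*y+t*n for r,w,t in((.164,-.02,.0045),(.164,.02,.0045),(.13,-.053,.003),(.13,.053,.003),(.0,-.053,.003))]
for a in(1.9,2.0): print(a,proj("scene",fl(a)).round(1).tolist(),proj("top",fl(a)).round(1).tolist())
E
```

```text
(array([0.6012, 0.0646, 0.3129]), np.float64(0.002052222658354908))
(array([0.5985, 0.1038, 0.317 ]), np.float64(0.005651261395716891))
scene [[335.875, 163.625], [335.875, 200.625], [370.125, 216.375], [371.375, 209.125], [378.375, 205.875], [379.625, 200.625], [378.375, 197.625], [373.625, 195.125], [375.375, 179.875], [363.125, 173.875], [362.375, 162.625], [348.875, 157.875], [346.375, 167.375]]
top [[306.125, 207.125], [304.625, 197.625], [294.625, 198.625], [290.125, 195.875], [281.125, 196.625], [278.125, 199.875], [269.625, 200.375], [276.125, 209.375]]
1.9 [[349.5, 158.6], [364.8, 164.9], [336.9, 164.3], [376.3, 180.8], [334.6, 201.3]] [[293.7, 200.5], [280.1, 201.6], [305.3, 201.1], [270.2, 203.9], [306.7, 204.4]]
2.0 [[346.0, 162.9], [361.4, 169.3], [334.1, 167.6], [373.7, 184.4], [334.6, 201.4]] [[293.3, 195.0], [279.7, 196.1], [305.0, 196.8], [269.9, 199.7], [306.7, 204.4]]
```

```bash
cat > m.py <<'E'
from g import *
def red():
    out={}
    for nm in("scene","top"):
        x0,y0=(310,110) if nm=="scene" else (255,170)
        im=capture(nm)[y0:y0+110,x0:x0+80]
        c=cv2.cvtColor(cv2.resize(im,None,fx=6,fy=6,interpolation=cv2.INTER_CUBIC),cv2.COLOR_RGB2HSV)
        m=(((c[...,0]<8)|(c[...,0]>172))&(c[...,1]>140)&(c[...,2]>60)).astype(np.uint8)
        cs=max(cv2.findContours(m,cv2.RETR_EXTERNAL,cv2.CHAIN_APPROX_NONE)[0],key=cv2.contourArea)
        out[nm]=((cv2.approxPolyDP(cs,8,True)[:,0]+.5)/6-.5+[x0,y0])
        print(nm,out[nm].round(1).tolist())
    return out
def fl(a,H=H):
    y=R[:,1];x=-np.cos(a)*R[:,0]+np.sin(a)*R[:,2];n=np.cos(a)*R[:,2]+np.sin(a)*R[:,0]
    return [H+r*x+w*y+t*n for r,w,t in((.164,-.02,.0045),(.164,.02,.0045),(.13,-.053,.003),(.13,.053,.003),(.0,-.053,.003),(.0,.053,.003))]
E
python3 - <<'E'
from m import *
red()
H2=H+.0045*R[:,2]
for a in(1.85,1.9,1.95,2.0): print(a,proj("scene",fl(a,H2)).round(1).tolist(),proj("top",fl(a,H2)).round(1).tolist())
E
```

```text
scene [[335.6, 165.4], [335.1, 201.9], [369.6, 218.2], [371.4, 209.6], [377.2, 208.2], [379.6, 201.8], [373.4, 197.4], [374.4, 181.6], [362.8, 176.4], [363.6, 166.4], [361.9, 164.2], [348.6, 159.8], [346.6, 161.9], [346.2, 169.4]]
top [[306.1, 206.9], [304.6, 197.2], [294.6, 198.2], [292.6, 195.4], [280.4, 196.4], [278.9, 199.4], [269.6, 200.1], [275.8, 209.4]]
1.85 [[351.7, 155.0], [367.0, 161.2], [338.6, 161.2], [378.0, 177.5], [334.9, 199.8], [370.4, 216.2]] [[293.8, 203.7], [280.2, 204.8], [305.5, 203.6], [270.2, 206.4], [306.7, 204.7], [274.5, 207.3]]
1.9 [[349.9, 156.9], [365.3, 163.1], [337.3, 162.6], [376.8, 179.1], [334.9, 199.9], [370.4, 216.2]] [[293.6, 200.9], [280.0, 202.0], [305.3, 201.5], [270.1, 204.3], [306.7, 204.7], [274.5, 207.3]]
1.95 [[348.2, 158.9], [363.6, 165.2], [335.9, 164.2], [375.5, 180.8], [334.9, 199.9], [370.4, 216.3]] [[293.4, 198.1], [279.8, 199.2], [305.1, 199.3], [269.9, 202.1], [306.7, 204.7], [274.5, 207.3]]
2.0 [[346.4, 161.1], [361.9, 167.5], [334.5, 165.9], [374.2, 182.7], [334.9, 199.9], [370.4, 216.3]] [[293.2, 195.4], [279.6, 196.5], [305.0, 197.2], [269.8, 200.0], [306.7, 204.8], [274.5, 207.3]]
```

```bash
python3 - <<'E'
from g import *
s=telemetry.read_state();p=s["position"]
A=np.array([.48,.068,.305]);print((A-p)@s["tcp_rot"]/.15)
R0=np.c_[[np.cos(yaw),np.sin(yaw),0],[np.sin(yaw),-np.cos(yaw),0],[0,0,-1]]
B=np.array([.598,.0845,.335]);print((B-A)@R0/.15)
E
```

```text
[ 0.3022 -0.1221 -0.8225]
[ 0.793  -0.0466 -0.2   ]
```

Request:
{"name": "carry_out", "arguments": {"deltas": [[[0.03, -0.012, -0.08, 0, -0.005, 0, 1], [0.06, -0.024, -0.16, 0, -0.01, 0, 0.5], [0.09, -0.036, -0.24, 0, -0.016, 0, 0], [0.12, -0.048, -0.32, 0, -0.022, 0, -0.5], [0.15, -0.06, -0.4, 0, -0.028, 0, -1], [0.18, -0.072, -0.48, 0, -0.034, 0, -1], [0.21, -0.084, -0.56, 0, -0.04, 0, -1], [0.24, -0.096, -0.65, 0, -0.046, 0, -1], [0.27, -0.11, -0.74, 0, -0.052, 0, -1], [0.3, -0.122, -0.82, 0, -0.0556, 0, -1]]]}}

```text
time_s: 16.38
position: [0.4806, 0.0683, 0.3027]
tcp_rot: [[0.997, 0.079, -0.002], [0.079, -0.997, 0.001], [-0.002, -0.001, -1.0]]
force: [0.4, -0.1, 0.1]
opening: 0.604
grasp_force: 0.0
```

Request:
{"name": "carry_out", "arguments": {"deltas": [[[0.05, -0.005, -0.1, 0, 0, 0, -1], [0.13, -0.01, -0.2, 0, 0, 0, -1], [0.22, -0.015, -0.2, 0, 0, 0, -1], [0.32, -0.02, -0.2, 0, 0, 0, -1], [0.42, -0.025, -0.2, 0, 0, 0, -1], [0.52, -0.03, -0.2, 0, 0, 0, -1], [0.62, -0.035, -0.2, 0, 0, 0, -1], [0.72, -0.04, -0.2, 0, 0, 0, -1], [0.79, -0.047, -0.2, 0, 0, 0, -1], [0.79, -0.047, -0.2, 0, 0, 0, -1]]]}}

```text
time_s: 17.22
position: [0.5995, 0.0845, 0.3308]
tcp_rot: [[0.997, 0.079, -0.001], [0.079, -0.997, 0.001], [-0.001, -0.001, -1.0]]
force: [-0.5, 0.5, 0.8]
opening: 1.003
grasp_force: 0.0
```

Request:
{"name": "carry_out", "arguments": {"deltas": [[[0, 0, 0.04, 0, 0, 0, -1], [0, 0, 0.08, 0, 0, 0, -1], [0, 0, 0.12, 0, 0, 0, -1], [0, 0, 0.16, 0, 0, 0, -1], [0, 0, 0.2, 0, 0, 0, -1], [0, 0, 0.24, 0, 0, 0, -1], [0, 0, 0.28, 0, 0, 0, -1], [0, 0, 0.32, 0, 0, 0, -1], [0, 0, 0.35, 0, 0, 0, -1], [0, 0, 0.35, 0, 0, 0, -1]]]}}

```text
time_s: 18.05
position: [0.5967, 0.0842, 0.2792]
tcp_rot: [[0.997, 0.078, -0.002], [0.078, -0.997, 0.0], [-0.002, -0.0, -1.0]]
force: [-0.4, 0.8, -0.4]
opening: 0.999
grasp_force: 0.0
```

```bash
python3 - <<'E'
from h import *
print(telemetry.read_state()["position"],telemetry.read_state()["force"])
a=capture("scene")[...,::-1];b=capture("top")[...,::-1]
cv2.imwrite("pics/c5.png",np.hstack([cv2.resize(a[110:230,300:400],None,fx=4,fy=4),cv2.resize(b[160:280,245:345],None,fx=4,fy=4)]))
E
```

```text
[0.59668089 0.08421901 0.27924422] [-0.4115352   0.83185726 -0.43046926]
```

View pics/c5.png

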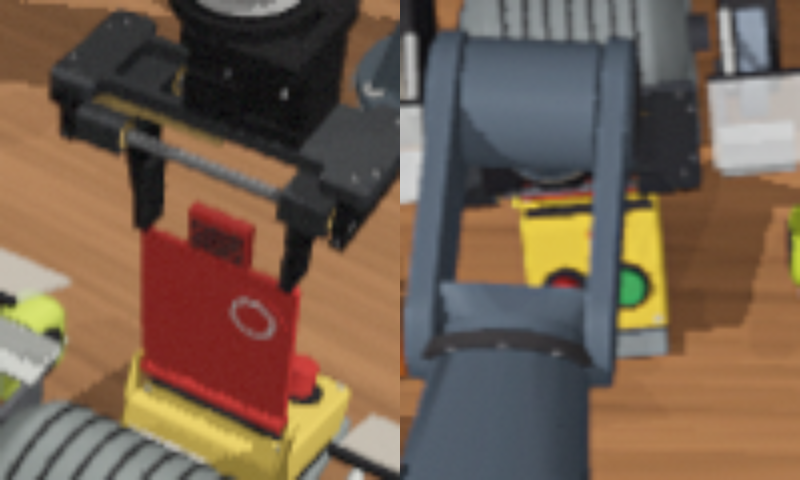

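The fingers, with tips at crop (148,225) and (292,290), straddle the tab at (222,235), just above the plate. I rise 3 mm and close.

Request:
{"name": "carry_out", "arguments": {"deltas": [[[0, 0, -0.02, 0, 0, 0, -1], [0, 0, -0.02, 0, 0, 0, 1], [0, 0, -0.02, 0, 0, 0, 1], [0, 0, -0.02, 0, 0, 0, 1], [0, 0, -0.02, 0, 0, 0, 1], [0, 0, -0.02, 0, 0, 0, 1], [0, 0, -0.02, 0, 0, 0, 1], [0, 0, -0.02, 0, 0, 0, 1], [0, 0, -0.02, 0, 0, 0, 1], [0, 0, -0.02, 0, 0, 0, 1]]]}}

```text
time_s: 18.98
position: [0.5974, 0.0847, 0.2836]
tcp_rot: [[0.997, 0.078, 0.0], [0.078, -0.997, 0.001], [0.0, -0.001, -1.0]]
force: [0.5, 1.2, 0.5]
opening: 0.456
grasp_force: 30.0
```

```bash
python3 - <<'E'
h0=[.5885,.145]
import numpy as np
h=np.array(h0);g=np.array([.5975,.2965]);v=g-h;r=np.hypot(*v);e0=np.arctan2(v[1],-v[0]);print(r,np.degrees(e0))
q=lambda k:h+r*np.array([-np.cos(e0-np.radians(k)),np.sin(e0-np.radians(k))])
for a in(0,30,60): print(a,[np.round([(q(a+k)-q(a))[0]/.15,-(q(a+k)-q(a))[1]/.15],3).tolist() for k in range(3,40,3)])
E
```

```text
0.15176709129452273 93.39971415912328
0 [[-0.053, -0.002], [-0.106, -0.001], [-0.159, 0.003], [-0.211, 0.01], [-0.263, 0.019], [-0.315, 0.031], [-0.366, 0.046], [-0.416, 0.063], [-0.465, 0.083], [-0.513, 0.105], [-0.56, 0.13], [-0.605, 0.158], [-0.649, 0.187]]
30 [[-0.047, 0.025], [-0.092, 0.052], [-0.136, 0.082], [-0.178, 0.114], [-0.219, 0.148], [-0.257, 0.184], [-0.294, 0.222], [-0.329, 0.262], [-0.361, 0.304], [-0.392, 0.348], [-0.42, 0.393], [-0.445, 0.439], [-0.468, 0.487]]
60 [[-0.028, 0.045], [-0.054, 0.091], [-0.077, 0.139], [-0.097, 0.188], [-0.115, 0.238], [-0.131, 0.288], [-0.143, 0.34], [-0.154, 0.392], [-0.161, 0.444], [-0.165, 0.497], [-0.167, 0.55], [-0.166, 0.603], [-0.162, 0.656]]
```

Request:
{"name": "carry_out", "arguments": {"deltas": [[[-0.053, 0, -0.002, 0, 0, 0, 1], [-0.106, 0, -0.001, 0, 0, 0, 1], [-0.159, 0, 0.003, 0, 0, 0, 1], [-0.211, 0, 0.01, 0, 0, 0, 1], [-0.263, 0, 0.019, 0, 0, 0, 1], [-0.315, 0, 0.031, 0, 0, 0, 1], [-0.366, 0, 0.046, 0, 0, 0, 1], [-0.416, 0, 0.063, 0, 0, 0, 1], [-0.465, 0, 0.083, 0, 0, 0, 1], [-0.513, 0, 0.105, 0, 0, 0, 1]]]}}

```text
time_s: 19.82
position: [0.5196, 0.0782, 0.2677]
tcp_rot: [[0.997, 0.078, -0.0], [0.078, -0.997, 0.0], [-0.0, -0.0, -1.0]]
force: [0.7, 2.8, 3.5]
opening: 0.458
grasp_force: 30.0
```

Request:
{"name": "carry_out", "arguments": {"deltas": [[[-0.047, 0, 0.025, 0, 0, 0, 1], [-0.092, 0, 0.052, 0, 0, 0, 1], [-0.136, 0, 0.082, 0, 0, 0, 1], [-0.178, 0, 0.114, 0, 0, 0, 1], [-0.219, 0, 0.148, 0, 0, 0, 1], [-0.257, 0, 0.184, 0, 0, 0, 1], [-0.294, 0, 0.222, 0, 0, 0, 1], [-0.329, 0, 0.262, 0, 0, 0, 1], [-0.361, 0, 0.304, 0, 0, 0, 1], [-0.392, 0, 0.348, 0, 0, 0, 1]]]}}

```text
time_s: 20.65
position: [0.4607, 0.0736, 0.2147]
tcp_rot: [[0.997, 0.079, -0.002], [0.079, -0.997, -0.0], [-0.002, -0.0, -1.0]]
force: [-2.5, 1.4, 4.4]
opening: 0.459
grasp_force: 30.0
```

Request:
{"name": "carry_out", "arguments": {"deltas": [[[-0.028, 0, 0.045, 0, 0, 0, 1], [-0.054, 0, 0.091, 0, 0, 0, 1], [-0.077, 0, 0.139, 0, 0, 0, 1], [-0.097, 0, 0.188, 0, 0, 0, 1], [-0.115, 0, 0.238, 0, 0, 0, 1], [-0.131, 0, 0.288, 0, 0, 0, 1], [-0.143, 0, 0.34, 0, 0, 0, 1], [-0.154, 0, 0.392, 0, 0, 0, 1], [-0.161, 0, 0.444, 0, 0, 0, 1], [-0.161, 0, 0.444, 0, 0, 0, 1]]]}}

```text
time_s: 21.48
position: [0.4363, 0.0718, 0.1471]
tcp_rot: [[0.997, 0.078, -0.004], [0.078, -0.997, 0.0], [-0.004, -0.001, -1.0]]
force: [-3.6, 2.0, 1.6]
opening: 0.456
grasp_force: 30.0
```

```bash
python3 - <<'E'
from m import *
s=telemetry.read_state();print(s["position"],s["force"],s["moment"],s["opening"])
red()
H2=H+.0045*R[:,2]
for a in(.35,.45,.55): print(a,proj("scene",fl(a,H2)).round(1).tolist())
E
```

```text
[0.4363 0.0718 0.1471] [-3.643   1.9933  1.5695] [0.3833 0.4837 0.0795] 0.45573973033534965
scene [[374.4, 164.1], [368.9, 171.4], [358.1, 168.4], [334.9, 201.9], [369.4, 218.4], [389.4, 188.1], [389.4, 180.2], [382.8, 177.2], [384.6, 167.8]]
top [[305.6, 204.4], [275.1, 206.8], [275.8, 237.9], [279.2, 238.6], [280.1, 232.1], [285.4, 229.9], [289.8, 233.2], [288.9, 239.6], [309.2, 239.2]]
0.35 [[374.3, 167.6], [386.9, 172.7], [358.7, 170.5], [392.4, 184.6], [335.5, 198.4], [371.1, 214.7]]
0.45 [[374.8, 163.6], [387.5, 168.7], [358.9, 167.4], [392.9, 181.4], [335.5, 198.5], [371.0, 214.8]]
0.55 [[374.9, 159.9], [387.8, 165.0], [358.9, 164.4], [393.3, 178.6], [335.4, 198.6], [371.0, 214.9]]
```

Request:
{"name": "carry_out", "arguments": {"deltas": [[[-0.002, 0, 0.035, 0, 0, 0, 1], [-0.004, 0, 0.07, 0, 0, 0, 1], [-0.005, 0, 0.106, 0, 0, 0, 1], [-0.004, 0, 0.14, 0, 0, 0, 1], [-0.003, 0, 0.175, 0, 0, 0, 1], [-0.001, 0, 0.212, 0, 0, 0, 1], [-0.001, 0, 0.212, 0, 0, 0, -1], [-0.001, 0, 0.212, 0, 0, 0, -1], [-0.001, 0, 0.212, 0, 0, 0, -1], [-0.001, 0, 0.212, 0, 0, 0, -1]]]}}

```text
time_s: 22.42
position: [0.4399, 0.0712, 0.1178]
tcp_rot: [[0.997, 0.078, 0.004], [0.078, -0.997, -0.001], [0.004, 0.001, -1.0]]
force: [0.9, 0.3, -0.5]
opening: 0.674
grasp_force: 0.0
```

Request:
{"name": "carry_out", "arguments": {"deltas": [[[0, 0, 0, 0, 0, 0, -1], [0, 0, 0, 0, 0, 0, -1], [0, 0, -0.04, 0, 0, 0, -1], [0, 0, -0.1, 0, 0, 0, -1], [0, 0, -0.16, 0, 0, 0, -1], [0, 0, -0.22, 0, 0, 0, -1], [0, 0, -0.28, 0, 0, 0, -1], [0, 0, -0.34, 0, 0, 0, -1], [0, 0, -0.4, 0, 0, 0, 1], [0, 0, -0.4, 0, 0, 0, 1]]]}}

```text
time_s: 23.25
position: [0.4391, 0.0716, 0.1791]
tcp_rot: [[0.997, 0.079, 0.004], [0.079, -0.997, -0.0], [0.004, 0.001, -1.0]]
force: [0.8, -0.3, 0.3]
opening: 0.92
grasp_force: 0.0
```

```bash
python3 - <<'E'
from m import *
s=telemetry.read_state();print(s["position"],s["force"],s["moment"],s["opening"])
red()
H2=H+.0045*R[:,2]
for a in(.1,.2,.3): print(a,proj("scene",fl(a,H2)).round(1).tolist())
E
```

```text
[0.4391 0.0716 0.1791] [ 0.8244 -0.3205  0.2524] [ 0.0228 -0.0166 -0.0093] 0.9199009088851883
scene [[389.4, 186.8], [382.2, 183.4], [385.6, 178.4], [384.9, 176.1], [373.9, 172.1], [367.2, 178.2], [358.4, 174.2], [334.8, 201.2], [369.6, 218.2], [389.4, 192.1]]
top [[305.4, 204.4], [275.1, 206.8], [276.8, 238.1], [279.8, 238.6], [280.8, 232.6], [286.1, 230.4], [289.8, 233.1], [290.2, 239.6], [303.2, 240.9], [309.2, 238.8]]
0.1 [[372.2, 178.6], [384.4, 183.7], [357.3, 179.3], [390.2, 193.4], [335.7, 198.3], [371.2, 214.6]]
0.2 [[373.2, 174.0], [385.6, 179.2], [358.0, 175.7], [391.2, 189.7], [335.6, 198.3], [371.1, 214.6]]
0.3 [[374.0, 169.7], [386.5, 174.8], [358.5, 172.2], [392.0, 186.2], [335.6, 198.4], [371.1, 214.7]]
```

Request:
{"name": "carry_out", "arguments": {"deltas": [[[0.03, 0, 0, 0, 0, 0, 1], [0.03, 0, 0, 0, 0, 0, 1], [0.03, 0, 0, 0, 0, 0, 1], [0.03, 0, 0, 0, 0, 0, 1], [0.03, 0, 0, 0, 0, 0, 1], [0.03, 0, 0, 0, 0, 0, 1], [0.03, 0, 0.05, 0, 0, 0, 1], [0.03, 0, 0.1, 0, 0, 0, 1], [0.03, 0, 0.15, 0, 0, 0, 1], [0.03, 0, 0.2, 0, 0, 0, 1]]]}}

```text
time_s: 24.18
position: [0.4419, 0.072, 0.1462]
tcp_rot: [[0.997, 0.078, -0.001], [0.078, -0.997, 0.0], [-0.001, -0.0, -1.0]]
force: [0.2, -0.1, -0.1]
opening: 0.082
grasp_force: 0.0
```

Request:
{"name": "carry_out", "arguments": {"deltas": [[[0, 0, 0.02, 0, 0, 0, 1], [0, 0, 0.04, 0, 0, 0, 1], [0, 0, 0.06, 0, 0, 0, 1], [0, 0, 0.08, 0, 0, 0, 1], [0, 0, 0.1, 0, 0, 0, 1], [0, 0, 0.12, 0, 0, 0, 1], [0, 0, 0.14, 0, 0, 0, 1], [0, 0, 0.16, 0, 0, 0, 1], [0, 0, 0.18, 0, 0, 0, 1], [0, 0, 0.18, 0, 0, 0, 1]]]}}

```text
time_s: 25.02
position: [0.442, 0.072, 0.1197]
tcp_rot: [[0.997, 0.078, -0.001], [0.078, -0.997, 0.0], [-0.001, -0.0, -1.0]]
force: [0.1, 0.3, 0.0]
opening: 0.002
grasp_force: 0.0
```

```bash
python3 - <<'E'
from m import *
s=telemetry.read_state();print(s["position"],s["force"],s["moment"],s["opening"])
red()
H2=H+.0045*R[:,2]
for a in(0,.1,.2): print(a,proj("scene",fl(a,H2)).round(1).tolist())
E
```

```text
[0.442  0.072  0.1197] [0.1148 0.3201 0.0165] [-0.0435  0.071  -0.0267] 0.001573256772434838
scene [[389.4, 192.8], [381.4, 189.2], [383.9, 183.6], [379.9, 181.2], [381.6, 184.2], [379.2, 186.1], [370.9, 182.1], [372.4, 178.6], [367.4, 183.4], [356.9, 179.8], [334.8, 201.2], [369.4, 218.2], [389.4, 195.4]]
top [[305.4, 204.4], [275.1, 206.8], [277.1, 236.6], [279.8, 237.1], [281.1, 232.1], [286.1, 230.4], [290.6, 233.9], [290.2, 238.1], [309.1, 238.2]]
0 [[371.0, 183.2], [383.1, 188.4], [356.4, 183.0], [389.1, 197.1], [335.7, 198.2], [371.2, 214.5]]
0.1 [[372.2, 178.6], [384.4, 183.7], [357.3, 179.3], [390.2, 193.4], [335.7, 198.3], [371.2, 214.6]]
0.2 [[373.2, 174.0], [385.6, 179.2], [358.0, 175.7], [391.2, 189.7], [335.6, 198.3], [371.1, 214.6]]
```

Request:
{"name": "carry_out", "arguments": {"deltas": [[[0, 0, 0.004, 0, 0, 0, 1], [0, 0, 0.008, 0, 0, 0, 1], [0, 0, 0.012, 0, 0, 0, 1], [0, 0, 0.016, 0, 0, 0, 1], [0, 0, 0.02, 0, 0, 0, 1], [0, 0, 0.024, 0, 0, 0, 1], [0, 0, 0.028, 0, 0, 0, 1], [0, 0, 0.032, 0, 0, 0, 1], [0, 0, 0.036, 0, 0, 0, 1], [0, 0, 0.04, 0, 0, 0, 1]]]}}

```text
time_s: 25.95
position: [0.4423, 0.072, 0.1141]
tcp_rot: [[0.997, 0.078, -0.0], [0.078, -0.997, 0.0], [-0.0, -0.0, -1.0]]
force: [0.8, 0.0, -0.2]
opening: 0.004
grasp_force: 0.1
```

```bash
python3 - <<'E'
from m import *
s=telemetry.read_state();print(s["position"],s["force"],s["moment"])
red()
E
```

```text
[0.4423 0.072  0.1141] [ 0.7643  0.0322 -0.1935] [ 0.0685 -0.0266  0.0198]
scene [[389.4, 194.2], [380.6, 190.8], [383.6, 185.9], [379.4, 183.1], [380.6, 185.8], [378.6, 187.2], [370.8, 184.1], [372.1, 180.6], [366.9, 185.1], [356.9, 181.1], [337.6, 196.8], [334.8, 201.4], [369.4, 218.2]]
top [[305.4, 204.4], [275.1, 206.8], [277.1, 236.6], [280.1, 236.9], [282.8, 230.6], [286.9, 230.4], [290.8, 234.2], [290.2, 238.1], [309.2, 238.4]]
```

Request:
{"name": "carry_out", "arguments": {"deltas": [[[0, 0, 0.003, 0, 0, 0, 1], [0, 0, 0.006, 0, 0, 0, 1], [0, 0, 0.009, 0, 0, 0, 1], [0, 0, 0.012, 0, 0, 0, 1], [0, 0, 0.015, 0, 0, 0, 1], [0, 0, 0.017, 0, 0, 0, 1], [0, 0, 0.017, 0, 0, 0, 1], [0, 0, 0.017, 0, 0, 0, 1], [0, 0, 0.017, 0, 0, 0, 1], [0, 0, 0.017, 0, 0, 0, 1]]]}}

```text
time_s: 26.88
position: [0.4423, 0.072, 0.1117]
tcp_rot: [[0.997, 0.078, 0.0], [0.078, -0.997, 0.0], [0.0, -0.0, -1.0]]
force: [-0.4, 0.3, 0.1]
opening: 0.003
grasp_force: 0.1
```

Request:
{"name": "carry_out", "arguments": {"deltas": [[[0, 0, 0.002, 0, 0, 0, 1], [0, 0, 0.004, 0, 0, 0, 1], [0, 0, 0.006, 0, 0, 0, 1], [0, 0, 0.008, 0, 0, 0, 1], [0, 0, 0.01, 0, 0, 0, 1], [0, 0, 0.01, 0, 0, 0, 1], [0, 0, 0.01, 0, 0, 0, 1], [0, 0, 0.01, 0, 0, 0, 1], [0, 0, 0.01, 0, 0, 0, 1], [0, 0, 0.01, 0, 0, 0, 1]]]}}

```text
time_s: 27.72
position: [0.4423, 0.072, 0.1101]
tcp_rot: [[0.997, 0.078, -0.0], [0.078, -0.997, 0.0], [-0.0, -0.0, -1.0]]
force: [-1.1, 0.8, 0.1]
opening: 0.002
grasp_force: 0.1
```

```bash
python3 - <<'E'
from m import *
s=telemetry.read_state();print(s["position"],s["force"],s["moment"])
red()
E
```

```text
[0.4423 0.072  0.1101] [-1.0912  0.8138  0.0603] [-0.029  -0.0252  0.0146]
scene [[389.4, 195.9], [380.6, 191.8], [383.2, 186.8], [379.1, 183.9], [378.8, 188.8], [371.4, 185.6], [371.4, 182.2], [366.4, 186.1], [356.4, 182.4], [337.6, 196.9], [334.8, 201.4], [369.6, 218.2]]
top [[305.4, 204.4], [275.1, 206.8], [277.2, 236.6], [279.8, 237.2], [281.1, 232.1], [285.2, 229.9], [290.1, 232.2], [290.2, 238.1], [309.2, 238.4]]
```

Request:
{"name": "carry_out", "arguments": {"deltas": [[[0, 0, 0.002, 0, 0, 0, 1], [0, 0, 0.004, 0, 0, 0, 1], [0, 0, 0.006, 0, 0, 0, 1], [0, 0, 0.008, 0, 0, 0, 1], [0, 0, 0.01, 0, 0, 0, 1], [0, 0, 0.01, 0, 0, 0, 1], [0, 0, 0.01, 0, 0, 0, 1], [0, 0, 0.01, 0, 0, 0, 1], [0, 0, 0.01, 0, 0, 0, 1], [0, 0, 0.01, 0, 0, 0, 1]]]}}

```text
time_s: 28.65
position: [0.4423, 0.072, 0.1086]
tcp_rot: [[0.997, 0.078, -0.0], [0.078, -0.997, 0.0], [-0.0, -0.0, -1.0]]
force: [-0.1, -0.9, 0.2]
opening: 0.006
grasp_force: 0.1
```

Request:
{"name": "carry_out", "arguments": {"deltas": [[[0, 0, 0.002, 0, 0, 0, 1], [0, 0, 0.004, 0, 0, 0, 1], [0, 0, 0.006, 0, 0, 0, 1], [0, 0, 0.007, 0, 0, 0, 1], [0, 0, 0.007, 0, 0, 0, 1], [0, 0, 0.007, 0, 0, 0, 1], [0, 0, 0.007, 0, 0, 0, 1], [0, 0, 0.007, 0, 0, 0, 1], [0, 0, 0.007, 0, 0, 0, 1], [0, 0, 0.007, 0, 0, 0, 1]]]}}

```text
time_s: 29.48
position: [0.4423, 0.072, 0.1076]
tcp_rot: [[0.997, 0.078, -0.0], [0.078, -0.997, -0.0], [-0.0, 0.0, -1.0]]
force: [1.3, -0.4, -0.5]
opening: 0.005
grasp_force: 0.1
```

```bash
python3 - <<'E'
from m import *
s=telemetry.read_state();print(s["position"],s["force"],s["moment"],s["grasp_force"])
red()
E
```

```text
[0.4423 0.072  0.1076] [ 1.282  -0.4443 -0.5455] [ 0.0421 -0.0098 -0.0162] 0.0906194985145703
scene [[335.2, 199.2], [337.1, 203.8], [369.4, 218.2], [389.1, 196.8], [380.4, 192.2], [382.4, 187.1], [377.8, 189.2], [373.4, 186.1], [368.2, 185.1], [366.2, 186.6], [356.1, 183.1]]
top [[305.4, 204.4], [275.1, 206.8], [277.9, 236.8], [279.9, 237.1], [281.1, 232.1], [285.2, 229.9], [290.6, 232.9], [290.2, 238.1], [309.1, 238.2]]
```

Request:
{"name": "carry_out", "arguments": {"deltas": [[[0, 0, 0.002, 0, 0, 0, 1], [0, 0, 0.004, 0, 0, 0, 1], [0, 0, 0.006, 0, 0, 0, 1], [0, 0, 0.007, 0, 0, 0, 1], [0, 0, 0.007, 0, 0, 0, 1], [0, 0, 0.007, 0, 0, 0, 1], [0, 0, 0.007, 0, 0, 0, 1], [0, 0, 0.007, 0, 0, 0, 1], [0, 0, 0.007, 0, 0, 0, 1], [0, 0, 0.007, 0, 0, 0, 1]]]}}

```text
time_s: 30.42
position: [0.4423, 0.0721, 0.1065]
tcp_rot: [[0.997, 0.078, -0.0], [0.078, -0.997, 0.0], [-0.0, -0.0, -1.0]]
force: [0.0, -0.4, 0.2]
opening: 0.004
grasp_force: 0.1
```

Request:
{"name": "carry_out", "arguments": {"deltas": [[[0, 0, 0.002, 0, 0, 0, 1], [0, 0, 0.004, 0, 0, 0, 1], [0, 0, 0.006, 0, 0, 0, 1], [0, 0, 0.007, 0, 0, 0, 1], [0, 0, 0.007, 0, 0, 0, 1], [0, 0, 0.007, 0, 0, 0, 1], [0, 0, 0.007, 0, 0, 0, 1], [0, 0, 0.007, 0, 0, 0, 1], [0, 0, 0.007, 0, 0, 0, 1], [0, 0, 0.007, 0, 0, 0, 1]]]}}

```text
time_s: 31.25
position: [0.4423, 0.072, 0.1055]
tcp_rot: [[0.997, 0.078, 0.0], [0.078, -0.997, 0.0], [0.0, -0.0, -1.0]]
force: [0.0, -0.7, -0.1]
opening: 0.007
grasp_force: 0.1
```

Request:
{"name": "carry_out", "arguments": {"deltas": [[[0, 0, 0.002, 0, 0, 0, 1], [0, 0, 0.004, 0, 0, 0, 1], [0, 0, 0.006, 0, 0, 0, 1], [0, 0, 0.007, 0, 0, 0, 1], [0, 0, 0.007, 0, 0, 0, 1], [0, 0, 0.007, 0, 0, 0, 1], [0, 0, 0.007, 0, 0, 0, 1], [0, 0, 0.007, 0, 0, 0, 1], [0, 0, 0.007, 0, 0, 0, 1], [0, 0, 0.007, 0, 0, 0, 1]]]}}

```text
time_s: 32.18
position: [0.4423, 0.072, 0.1045]
tcp_rot: [[0.997, 0.078, 0.0], [0.078, -0.997, -0.0], [0.0, 0.0, -1.0]]
force: [-0.2, 0.6, -0.1]
opening: 0.01
grasp_force: 0.1
```

Request:
{"name": "carry_out", "arguments": {"deltas": [[[0, 0, 0.002, 0, 0, 0, 1], [0, 0, 0.004, 0, 0, 0, 1], [0, 0, 0.006, 0, 0, 0, 1], [0, 0, 0.007, 0, 0, 0, 1], [0, 0, 0.007, 0, 0, 0, 1], [0, 0, 0.007, 0, 0, 0, 1], [0, 0, 0.007, 0, 0, 0, 1], [0, 0, 0.007, 0, 0, 0, 1], [0, 0, 0.007, 0, 0, 0, 1], [0, 0, 0.007, 0, 0, 0, 1]]]}}

```text
time_s: 33.02
position: [0.4423, 0.072, 0.1034]
tcp_rot: [[0.997, 0.078, 0.0], [0.078, -0.997, 0.0], [0.0, -0.0, -1.0]]
force: [0.3, 0.2, 0.2]
opening: 0.005
grasp_force: 0.1
```

```bash
python3 - <<'E'
from m import *
s=telemetry.read_state();print(s["position"],s["force"],s["tau"][1:3],s["grasp_force"])
o=red()
E
```

```text
[0.4423 0.072  0.1034] [0.2953 0.2396 0.2206] [-33.5856  -8.3048] 0.09076254878891632
scene [[335.2, 199.2], [337.2, 203.9], [369.4, 218.2], [388.4, 197.6], [379.9, 193.6], [382.1, 188.2], [379.6, 187.8], [378.2, 190.6], [377.6, 188.6], [375.4, 189.6], [371.2, 187.4], [371.2, 183.9], [366.1, 187.8], [355.8, 183.9]]
top [[305.4, 204.4], [275.1, 206.8], [277.9, 236.9], [280.2, 237.1], [282.2, 230.8], [286.2, 229.6], [290.8, 233.2], [290.2, 238.2], [309.2, 238.4]]
```

Request:
{"name": "carry_out", "arguments": {"deltas": [[[0, 0, 0.002, 0, 0, 0, 1], [0, 0, 0.004, 0, 0, 0, 1], [0, 0, 0.006, 0, 0, 0, 1], [0, 0, 0.006, 0, 0, 0, 1], [0, 0, 0.006, 0, 0, 0, 1], [0, 0, 0.006, 0, 0, 0, 1], [0, 0, 0.006, 0, 0, 0, 1], [0, 0, 0.006, 0, 0, 0, 1], [0, 0, 0.006, 0, 0, 0, 1], [0, 0, 0.006, 0, 0, 0, 1]]]}}

```text
time_s: 33.95
position: [0.4423, 0.072, 0.1025]
tcp_rot: [[0.997, 0.078, -0.0], [0.078, -0.997, 0.0], [-0.0, -0.0, -1.0]]
force: [0.6, 0.1, 0.2]
opening: 0.005
grasp_force: 0.1
```

Request:
{"name": "carry_out", "arguments": {"deltas": [[[0, 0, 0.002, 0, 0, 0, 1], [0, 0, 0.004, 0, 0, 0, 1], [0, 0, 0.006, 0, 0, 0, 1], [0, 0, 0.006, 0, 0, 0, 1], [0, 0, 0.006, 0, 0, 0, 1], [0, 0, 0.006, 0, 0, 0, 1], [0, 0, 0.006, 0, 0, 0, 1], [0, 0, 0.006, 0, 0, 0, 1], [0, 0, 0.006, 0, 0, 0, 1], [0, 0, 0.006, 0, 0, 0, 1]]]}}

```text
time_s: 34.78
position: [0.4424, 0.072, 0.1016]
tcp_rot: [[0.997, 0.078, 0.0], [0.078, -0.997, -0.0], [0.0, 0.0, -1.0]]
force: [-0.1, -0.2, 0.9]
opening: 0.005
grasp_force: 0.4
```

Request:
{"name": "carry_out", "arguments": {"deltas": [[[0, 0, 0.001, 0, 0, 0, 1], [0, 0, 0.002, 0, 0, 0, 1], [0, 0, 0.003, 0, 0, 0, 1], [0, 0, 0.004, 0, 0, 0, 1], [0, 0, 0.004, 0, 0, 0, 1], [0, 0, 0.004, 0, 0, 0, 1], [0, 0, 0.004, 0, 0, 0, 1], [0, 0, 0.004, 0, 0, 0, 1], [0, 0, 0.004, 0, 0, 0, 1], [0, 0, 0.004, 0, 0, 0, 1]]]}}

```text
time_s: 35.62
position: [0.4425, 0.072, 0.101]
tcp_rot: [[0.997, 0.078, 0.0], [0.078, -0.997, -0.0], [0.0, 0.0, -1.0]]
force: [1.2, 0.5, 2.2]
opening: 0.002
grasp_force: 0.9
```

The force is rising at 2 N, so the flap is resting on the stop button, well below its 6 N threshold. I retreat.

Request:
{"name": "carry_out", "arguments": {"deltas": [[[0, 0, -0.01, 0, 0, 0, 1], [0, 0, -0.03, 0, 0, 0, 1], [0, 0, -0.06, 0, 0, 0, 1], [0, 0, -0.12, 0, 0, 0, 1], [0, 0, -0.22, 0, 0, 0, 1], [0, 0, -0.34, 0, 0, 0, 1], [0, 0, -0.46, 0, 0, 0, 1], [0, 0, -0.58, 0, 0, 0, 1], [0, 0, -0.7, 0, 0, 0, 1], [0, 0, -0.8, 0, 0, 0, 1]]]}}

```text
time_s: 36.45
position: [0.4421, 0.0721, 0.2225]
tcp_rot: [[0.997, 0.078, 0.001], [0.078, -0.997, -0.0], [0.001, 0.0, -1.0]]
force: [0.7, -0.4, 1.1]
opening: 0.005
grasp_force: 0.0
```

Request:
{"name": "carry_out", "arguments": {"deltas": [[[-0.01, 0.08, 0, 0, 0, 0, 1], [-0.02, 0.18, 0, 0, 0, 0, 1], [-0.03, 0.28, 0, 0, 0, 0, 1], [-0.04, 0.38, 0, 0, 0, 0, 1], [-0.05, 0.48, 0, 0, 0, 0, 1], [-0.06, 0.58, 0, 0, 0, 0, 1], [-0.07, 0.68, 0, 0, 0, 0, 1], [-0.08, 0.78, 0, 0, 0, 0, 1], [-0.09, 0.88, 0, 0, 0, 0, 1], [-0.1, 0.95, 0, 0, 0, 0, 1]]]}}

```text
time_s: 37.28
position: [0.4383, -0.0722, 0.2212]
tcp_rot: [[0.997, 0.078, -0.0], [0.078, -0.997, -0.0], [-0.0, 0.0, -1.0]]
force: [-0.4, -1.1, -0.0]
opening: 0.007
grasp_force: 0.0
```

```bash
python3 - <<'E'
from m import *
s=telemetry.read_state();print(s["position"],s["force"],s["time_s"])
red()
a=capture("scene")[...,::-1];b=capture("top")[...,::-1]
cv2.imwrite("pics/c6.png",np.hstack([cv2.resize(a[130:230,300:400],None,fx=4,fy=4,interpolation=cv2.INTER_CUBIC),cv2.resize(b[180:280,245:345],None,fx=4,fy=4,interpolation=cv2.INTER_CUBIC)]))
E
```

```text
[ 0.4383 -0.0722  0.2212] [-0.4259 -1.0894 -0.0339] 37.2833
scene [[335.2, 199.2], [337.2, 203.9], [369.4, 218.2], [388.4, 197.9], [379.8, 193.9], [382.6, 189.8], [379.4, 187.4], [380.4, 188.9], [377.9, 190.8], [376.8, 186.8], [373.1, 185.1], [375.2, 187.1], [374.2, 189.4], [369.9, 187.1], [370.4, 184.6], [365.8, 188.1], [355.8, 184.1]]
top [[305.1, 204.2], [274.9, 207.2], [278.2, 244.8], [288.4, 244.6], [289.9, 254.2], [300.9, 253.2], [300.1, 243.9], [310.1, 241.2]]
```

View pics/c6.png

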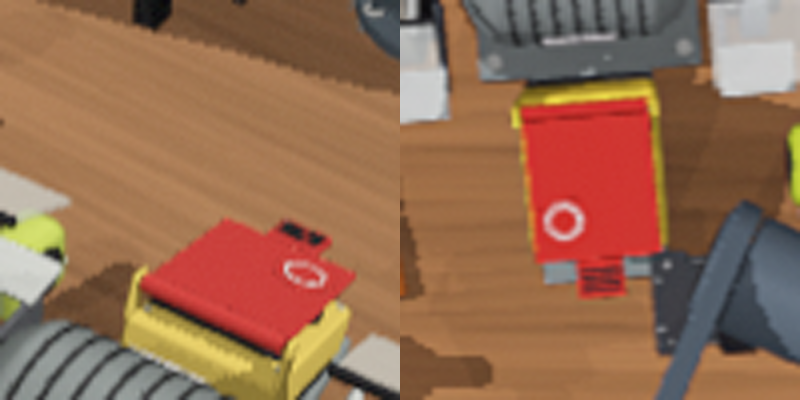

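The flap lies shut over the buttons (scene crop (250,280), tab at (300,235)). The arm is clear of it and nothing else has moved. I hand in.

```bash
python3 -c "
from rig import job
print(job.hand_in())"
```

```text
the job is handed in; nothing more can be done
None
```

I handed the job in at about 37 s: the flap went right up, the start button was pressed fully in at about 17.5 N and let go, and the flap was shut at about 2 N, below what moves the stop button; the verdict wasn't shown.

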